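Seat the inlay panel in the fixture and snap the toggle clamp over it

TASK

Slide the wooden panel on the fixture fully home into its corner, flush against the long fence and hard up to the short adjustable end stop, wherever that is set, while the toggle clamp is still open. Then push the clamp's handle down past its dead point until it snaps over, so that the pad holds the panel, and let go. Feel your way and push gently, never leaning hard on the panel or the handle, and leave the tub, the screwdriver, the tape roll and the sanding block where they are.

Things in the scene. Friction and masses are not known exactly. Their poses are not given: they have to be found in the camera images.
- jig: Fixed fixture; origin on the bench. Base board x +-130, y -100 to +150 mm, 18 mm thick; on it a riser x +-130, y -100 to +66, its top 42 mm above the bench. On it a fence along x (inner face y = +50, 16 mm wide) and a short end stop (70 mm along y, centred at y = +2, 18 mm thick), its face set anywhere from x = +70 to +100 and not measured: find it by feel. Both are 12 mm tall
- nest_corner (a point): Point on the riser's top (42 mm above the bench) in the fence's plane, at the middle of the end stop's range; jig frame (85, 50, 42) mm; axes as the jig: +x towards the end stop, +y into the fence
- blank: The panel: loose flat light wooden board 150 (x) x 80 (y) x 20 mm thick, about 0.15 kg, with four darker inlays; origin at the centre of its underside. It lies flat on the riser, 15 to 40 mm short of the fence and 8 to 62 mm short of the end stop, turned up to 0.12 rad from the jig's axes
- blank_corner (a point): The panel's lower corner at (+75, +40, 0) mm of its own frame, which belongs in the corner of fence and end stop
- clamp: Fixed steel base of the toggle clamp, 46 x 46 mm, with cheeks 75 mm tall, on the base board behind the fence; yaw as the jig. Origin on the base board's top under the handle's pivot, whose axis is parallel to its x axis, 16 mm up. The arm pivots 26 mm nearer the fence, 67 mm up, and reaches to -y over the fence; the handle reaches to +y
- clamp_pad: Steel spindle with a 20 mm rubber pad, on the clamp's arm; origin on the arm's centre line 50 mm from its pivot, pad face 30 mm below it along the arm's -z. Open, the arm stands up at about 32 degrees and the panel slides freely under it. Closed, the arm is about level and the pad presses the panel with some 45 to 75 N (the linkage is springy)
- clamp_handle (a joint): Handle angle, rad: 0 fully open, grows as it is pushed over and down, dead point 0.96, stop 1.06. Handle elevation towards the clamp's +y = 1.18 minus this value. It stays where left while the pad is free. From about 0.55 the pad bears on the panel: push at the grip rises to 5 to 15 N, then falls; past the dead point it snaps to its stop, short of it it springs back
- handle_pivot (a point): The handle's pivot, on the pivot axis, 16 mm above the base board's top; its y axis runs out along the handle, its z axis is the handle's upper face normal (the side to push on to close)
- handle_end (a point): Free end of the handle on its centre line, 105 mm from the pivot; the outer 60 mm is a round black grip of 18 mm diameter
- tub: Loose white plastic tub, 90 mm across, 100 mm tall; origin under its centre
- screwdriver: Loose screwdriver lying on the bench; origin under its middle
- tape_roll: Loose cardboard ring lying flat, 90 mm across, 20 mm tall; origin under its centre
- sanding_block: Loose cork block 100 x 60 x 35 mm; origin under its centre
- stop_pin (a joint): Light brass feeler pin in the middle of the end stop's face, 8 mm diameter, about 0.25 N: 0 when it stands 4 mm out of the face, 0.004 (m) when pushed flush with it, that is with the panel home against the stop
Things that resemble listed ones, but are neither listed nor needed, are in the scene too. Several things have the shape of the blank; the one meant has the colours described above.

How it is judged (in metres and radians):
On the way, in this order (a step that is already met when the one before it is completed fails the run):
1. the panel sits home in the corner, flush with fence and end stop, with the clamp still open (value of joint stop_pin above 0.0025 m and x of blank_corner in the frame of nest_corner above -0.018 m and y of blank_corner in the frame of nest_corner above -0.0015 m and angle between the x axis of blank and the x axis of jig, either way round below 0.02 rad and value of joint clamp_handle below 0.4 rad), for 0.2 s.
2. the handle has gone over its dead point and the pad bears on the panel (value of joint clamp_handle above 1.01 rad and contact force between clamp_pad and blank above 20 N), for 0.2 s.
At the end, for the whole second after the job is handed in: The panel lies flat, at rest, within 1.5 mm of the fence and of the end stop's face (feeler pin in by over 2.5 mm), square to 0.02 rad; the handle is past its dead point (above 1.01 rad) and the pad presses the panel with over 20 N by itself (all of step 2 and value of joint stop_pin above 0.0025 m and x of blank_corner in the frame of nest_corner between -0.018 and 0.018 m and y of blank_corner in the frame of nest_corner between -0.0015 and 0.003 m and angle between the x axis of blank and the x axis of jig, either way round below 0.02 rad and z of blank_corner in the frame of nest_corner below 0.003 m and linear speed of blank below 0.01 m/s); the robot touches nothing.
It fails at once if the robot pushes the panel with more than 30 N (contact force between blank and the arm above 30 N or contact force between blank and the fingers above 30 N).
It fails at once if the robot pushes the handle with more than 30 N (contact force between clamp_handle and the arm above 30 N or contact force between clamp_handle and the fingers above 30 N).
It fails at once if the tub, screwdriver, tape roll or sanding block is disturbed (moved over 20 mm) (distance of any of tub, screwdriver, tape_roll, sanding_block from where it was at the start of the episode above 0.02 m).
It also fails if it takes over 61 s, if anything falls off the work surface, if the arm or the gripper's body presses on something with over 40 N, if the wrist force passes 120 N, or if a joint passes its speed limit or range.

ROBOT

A 7-joint arm with a two-finger parallel gripper is mounted at the origin on the work surface. World frame = base frame: x ahead of the robot, y to its left, z up, the work surface at z = 0. Lengths are in m, angles in degrees, forces in N, time in s.
With the tool pointing down it reaches from about 0.425 to 0.875 m from the base axis. Payload 4.7 kg.
Tool frame: the origin (TCP) lies between the finger pads; the fingertips stand env.finger_overhang ahead of it and the grasp point (between the pads) lies 5 mm behind it (env.finger_overhang is the distance from the TCP to the fingertips, in m); z points along the fingers, y is the line along which they close (so a half turn about z gives the same grasp; the last joint's range is limited). The gripper opens to 87 mm and grips with 3 to 60 N. Pads are 19 mm wide; open, the fingers measure 117 mm over their backs; the gripper's body (75 mm by 190 mm) begins 51 mm behind the grasp point.
Start: joints at [-68.978, 18.392, -4.016, 83.108, 1.295, 78.541, -3.26], TCP at [0.225, 0.61, 0.237] pointing down, gripper open.
Joint ranges: [-163.93, 163.93], [-17.29, 119.83], [-79.2, 71.16], [3.27, 140.29], [-89.18, 269.18], [5.43, 117.66], [-154.24, 154.24]. Speed limits (degrees/s): [147.25, 147.25, 180, 180, 180, 180, 180].

INTERFACE

Orientations are given as [roll, pitch, yaw] about the fixed x, y, z axes, in that order (R = Rz(yaw) Ry(pitch) Rx(roll)).
In Python, from cell import telemetry, eyes, env, models gives the robot as it stands. The module is installed in compiled form; this text tells all that it offers.
- The arm moves only by the tool drive_tool, never from a script. Its arguments are lists of equal length, an entry for each row: "angular": the turn, a rotation vector about the tool's x, y, z in rad, a list of three; "delta_pos": the shift along the tool's x, y, z in cm, a list of three; "gripper": the finger opening in cm, from 0 to 8.7. A call has 1 to 20 rows; each row shifts and turns the commanded pose from where the row before left it, along the tool's axes as they then stand; what a row does not reach is not made up. A row lasts 1/10 s, in which the tool goes at most 50 mm and 8.59 degrees, less where a joint would pass 70% of its speed; a pose out of reach is approached as far as the arm can. A call with a gripper value outside its range is refused whole. The fingers move at their own pace and stop on an object; "squeeze" is the grip in N (left out, the last holds). Time passes only in rows, so rows that do not move let the fingers close. It gives the time, the measured TCP pose, the force, the opening and the grip force at its end, in the units of the state.
- telemetry.get_obs(): the state, without advancing time (a new reading comes with each control period).
- eyes.read_camera(name): name is "side" or "top"; returns a dict with "pixels" (400x640x3 uint8, red, green, blue), "mtx" (3x3 intrinsics, pixels), "origin" and "orientation" of the camera in the world. Camera axes: x right, y down, z forward; pixel columns grow to the right and rows downward; lengths in m; the calibration is good to about 2 mm. A picture is of the moment at which its call begins. There is no depth.
- env.sign_off(): hands the job in; it is judged then, once.
Trained networks look in a picture, given as the dict that the camera call returned (one of the last four; its "shot" number tells which), for a name from the list of things; names that differ only in an ending like _2 or _b are one class to them, and where a whole thing is asked for, a point or a joint stands for the part that bears it (a point fixed in the world has none). Each returns a list of dicts, best first, with "p" (0 to 1); they miss things now and then, are a little off and sometimes report something else, mostly with a low value. They report only what shows in the picture. A call takes as long as a camera call. They do not tell look-alikes from the thing itself.
- models.search_frame(picture, target): "centre" ([column, row] in pixels, amid what is visible of it).
- models.cut_out(picture, target): "pixels" (400x640 bool, what is visible of it) and "centre" ([column, row] in pixels, amid what is visible of it).
The state is a dict: "time_s": time; "qpos": joint angles; "joint_velocities": joint speeds; "effort": joint torques, N m; "tool_pos": TCP position; "tool_rot": TCP orientation; "force": force on the tool from outside, world axes, zero at the start; "wrist_torque": the same for the moment, N m; "grip_width": finger opening in m; "grasp_force": force on a finger pad.
Only numpy, scipy, OpenCV 4.12 (cv2) and the standard library are available. Lean on these libraries where they do the work, as an engineer would, in place of code of your own. Each camera call takes 0.05 s, during which the arm holds its last target. There are 200 camera calls.

## Working session

There is one attempt and no reset: what is moved stays moved. The work goes in short steps, Python scripts to look and compute and a tool call to move; the robot and the scene stay as the last step left them, time stands still between calls to the robot, and variables do not carry over. Pictures are saved under pics/ and viewed, at most 10 in all, crops included, and the job is handed in when it is done.

Besides the shell and the picture viewer there is one more tool, called after ">>>" by a JSON object that holds its "fn" and its "kwargs". drive_tool: Moves the arm, as the interface text tells. Its arguments: {"type":"object","properties":{"angular":{"type":"array","items":{"type":"array","items":{"type":"number"}}},"delta_pos":{"type":"array","items":{"type":"array","items":{"type":"number"}}},"gripper":{"type":"array","items":{"type":"number"}},"squeeze":{"type":"number"}},"required":["angular","delta_pos","gripper"]}

```bash
mkdir -p pics; cat > h.py <<'E'
import numpy as np, cv2
from cell import telemetry, eyes, env, models
from scipy.spatial.transform import Rotation as R
def snap(n,f=None):
    p=eyes.read_camera(n)
    if f: cv2.imwrite('pics/'+f,p['pixels'][:,:,::-1])
    return p
def rot(p):
    o=np.array(p['orientation'],float)
    return o if o.shape==(3,3) else R.from_euler('xyz',o,degrees=True).as_matrix()
def toz(p,uv,z):
    K=np.array(p['mtx']);d=rot(p)@np.linalg.solve(K,[uv[0],uv[1],1.]);o=np.array(p['origin'])
    return o+d*(z-o[2])/d[2]
def proj(p,X):
    K=np.array(p['mtx']);c=rot(p).T@(np.array(X)-p['origin']);q=K@c;return q[:2]/q[2]
E
python3 - <<'E'
from h import *
s=telemetry.get_obs();print(s,env.finger_overhang)
for n in('top','side'):
    p=snap(n,n+'1.png');print(n,p['mtx'],p['origin'],p['orientation'])
    for t in['jig','blank','clamp','clamp_pad','clamp_handle','tub','screwdriver','tape_roll','sanding_block']:
        print(t,[(np.round(d['centre'],0).tolist(),round(d['p'],2)) for d in models.search_frame(p,t)][:4])
E
```

```text
{'time_s': 0.0, 'qpos': array([-68.98002304,  18.4385493 ,  -4.01640978,  83.17638323,
         1.29707325,  78.54182904,  -3.25966111]), 'joint_velocities': array([ 0.04975099,  0.05375676, -0.010821  , -0.00974662, -0.02714041,
       -0.03620202, -0.10584757]), 'effort': array([ 1.47764426e-04, -4.91292965e+01, -4.03563436e-01, -3.12526166e+01,
       -6.38159411e-02,  4.35472280e-02,  1.62308652e-04]), 'tool_pos': array([0.22443445, 0.60944265, 0.23545445]), 'tool_rot': array([-1.79888605e+02,  7.65667255e-03,  1.59791399e+02]), 'force': array([ 0.44289001,  0.90328868, -0.31049921]), 'wrist_torque': array([ 0.00143955,  0.02212089, -0.02000519]), 'grasp_force': 0.0, 'grip_width': 0.08717221529981795} 0.014
top [[500.87083343   0.         322.93621958]
 [  0.         500.87083343 206.19135976]
 [  0.           0.           1.        ]] [0.3759471  0.0197455  1.28909409] [-171.4724115    -0.61696334  -90.56032057]
jig [([322.0, 199.0], 0.91)]
blank [([220.0, 252.0], 0.93), ([415.0, 320.0], 0.93), ([347.0, 202.0], 0.72), ([310.0, 102.0], 0.71)]
clamp [([303.0, 194.0], 0.79), ([343.
[... 167 characters left out ...]
94.0], 0.2)]
tape_roll [([158.0, 182.0], 0.67)]
sanding_block [([163.0, 256.0], 0.56)]
side [[401.26001042   0.         324.64501915]
 [  0.         401.26001042 201.44966898]
 [  0.           0.           1.        ]] [ 0.07385649 -0.81659704  0.65362231] [-118.96095776    0.36500014  -31.20421672]
jig [([337.0, 247.0], 0.68)]
blank [([396.0, 208.0], 0.92), ([333.0, 231.0], 0.79), ([263.0, 333.0], 0.77), ([255.0, 210.0], 0.61)]
clamp [([319.0, 204.0], 0.56)]
clamp_pad [([312.0, 190.0], 0.57), ([336.0, 237.0], 0.16)]
clamp_handle [([312.0, 190.0], 0.49)]
tub [([362.0, 329.0], 0.92)]
screwdriver [([437.0, 324.0], 0.93)]
tape_roll [([276.0, 184.0], 0.73)]
sanding_block [([233.0, 190.0], 0.72)]
```

View pics/top1.png

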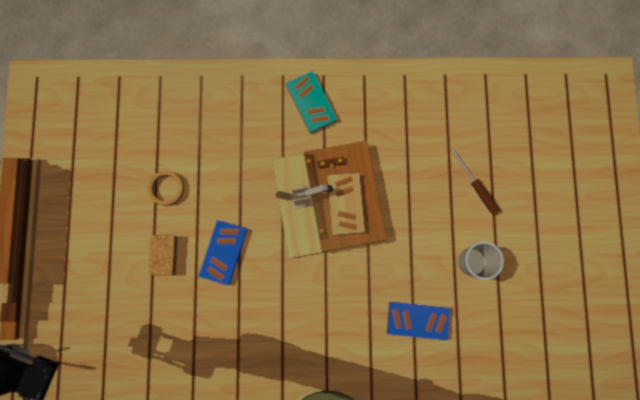

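View pics/side1.png

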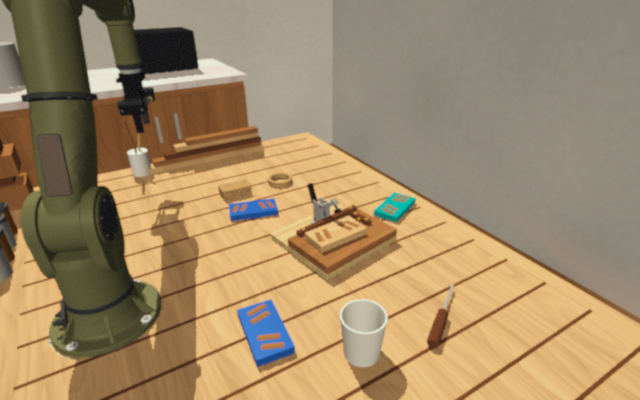

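```bash
python3 - <<'E'
import cv2
a=cv2.imread('pics/top1.png')[120:270,240:440]
cv2.imwrite('pics/c1.png',cv2.resize(a,(800,600),interpolation=cv2.INTER_CUBIC))
E
```

```text
(no output)
```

View pics/c1.png

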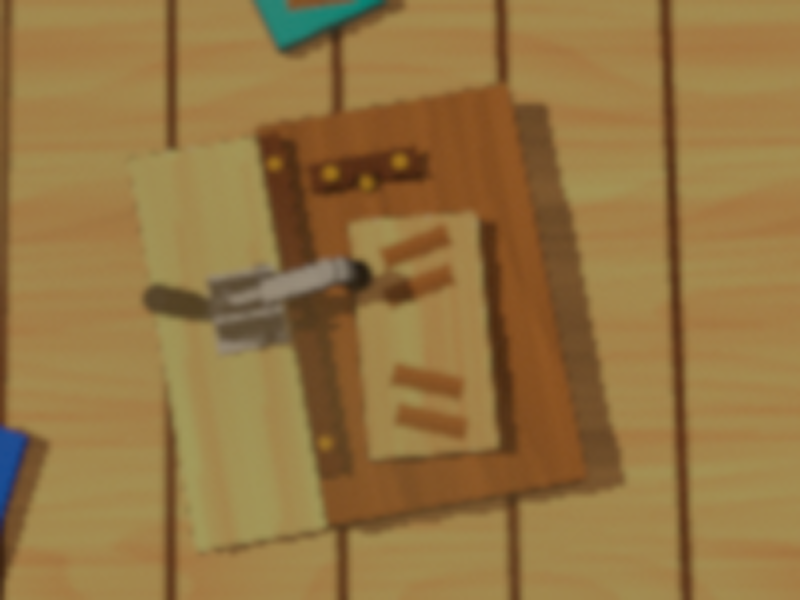

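The crop shows the wanted wooden panel at pixel (347,202) on the fixture. Look-alikes are blue at (220,252) and (415,320), and teal at (310,102). The clamp arm is up, with its handle grip at about (279,194), and the end stop is at about (332,162).

```bash
cat >> h.py <<'E'
from scipy.optimize import least_squares
def fit(p,uv,loc,x0):
    f=lambda v:np.concatenate([proj(p,[v[0]+np.cos(v[2])*a-np.sin(v[2])*b,v[1]+np.sin(v[2])*a+np.cos(v[2])*b,z])-q for q,(a,b,z) in zip(uv,loc)])
    r=least_squares(f,x0);return r.x,r.fun
E
python3 - <<'E'
from h import *
p=snap('top')
c=lambda L:np.array(L)/4+[240,120]-0.375
v,r=fit(p,c([(258,130),(507,86),(585,482),(330,527),(130,158),(200,552)]),[(.13,.066,.042),(.13,-.1,.042),(-.13,-.1,.042),(-.13,.066,.042),(.13,.15,.018),(-.13,.15,.018)],[.5,0,0])
print('jig',v,r.round(1))
b,r=fit(p,c([(348,222),(478,212),(500,450),(370,460)]),[(.075,.04,.062),(.075,-.04,.062),(-.075,-.04,.062),(-.075,.04,.062)],[.5,0,0])
print('blank',b,r.round(1))
Rj=np.array([[np.cos(v[2]),-np.sin(v[2])],[np.sin(v[2]),np.cos(v[2])]])
print('blank in jig',Rj.T@(b[:2]-v[:2]),b[2]-v[2])
for q in [(310,170),(425,150),(430,178),(318,195)]: print('stop',Rj.T@(toz(p,c([q])[0],.054)[:2]-v[:2]))
# handle: top px grip end (150,298) near; height: pivot z=.034, elev 1.18 -> end
for q,z in [((155,298),.034+.105*np.sin(1.18)),((215,310),.034+.03)]: print('handle',Rj.T@(toz(p,c([q])[0],z)[:2]-v[:2]))
for q,z in [((355,272),.018+.067+.05*np.sin(.56))]: print('pad',Rj.T@(toz(p,c([q])[0],z)[:2]-v[:2]))
for q in [(250,310)]: print('clampmid',Rj.T@(toz(p,c([q])[0],.09)[:2]-v[:2]))
p=snap('side')
for L in [(.13,.066,.042),(-.13,-.1,.042)]: print(proj(p,[*(Rj@L[:2]+v[:2]),L[2]]))
s=p['pixels'][150:280,240:420,::-1];cv2.imwrite('pics/s2.png',cv2.resize(s,(800,578),interpolation=cv2.INTER_CUBIC))
E
```

```text
jig [ 0.58758756 -0.03430122  0.16848065] [-0.5 -0.6  0.9 -0.6  1.2 -0.1 -0.5  0.4 -0.1  0.2 -0.9  0.6]
blank [ 0.56645584 -0.05159387  0.07352247] [ 0.4 -0.  -0.3 -0.  -0.1 -0.1  0.   0.1]
blank in jig [-0.02373222 -0.01350433] -0.09495817488810639
stop [0.09371043 0.03733305]
stop [ 0.09376048 -0.03661696]
stop [ 0.0753661  -0.03638858]
stop [0.07692866 0.03520368]
handle [0.01560834 0.14347562]
handle [0.01411279 0.11131676]
pad [0.01383745 0.02421968]
clampmid [0.00585305 0.08994903]
[354.97716395 206.79200635]
[326.74552391 267.39351128]
```

View pics/s2.png

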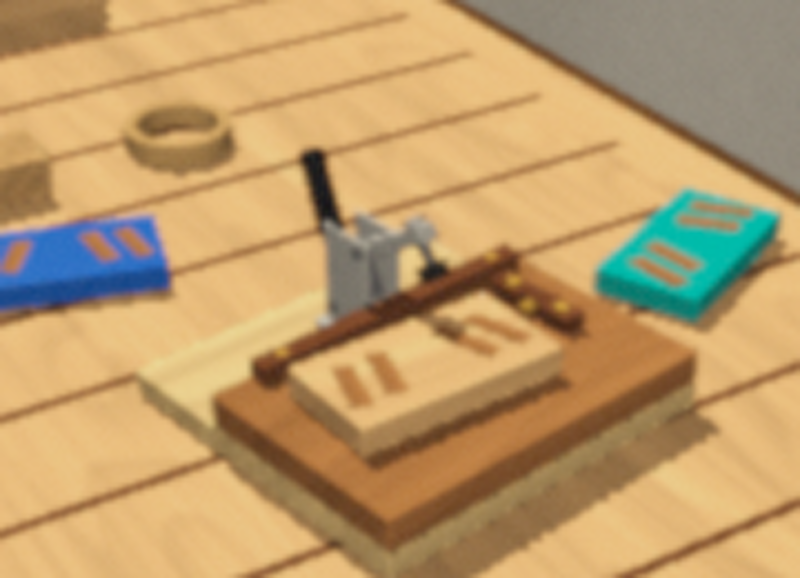

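```bash
cat >> h.py <<'E'
J=np.array([.58759,-.03430]);A=.16848
def where(tgt=None):
    s=telemetry.get_obs();c,n=np.cos(A),np.sin(A);M=np.array([[c,n],[-n,c]])
    P=s['tool_pos'];q=M@(P[:2]-J);print('t',round(s['time_s'],2),'jig mm',(q*1e3).round(1),'tipz',round((P[2]-.014)*1e3,1),'rot',s['tool_rot'].round(2),'Fjig',(M@s['force'][:2]).round(2),round(s['force'][2],2))
    Rt=R.from_euler('xyz',s['tool_rot'],degrees=True)
    D=R.from_matrix(np.array([[-n,c,0],[c,n,0],[0,0,-1]]).T)
    print('turn rotvec(tool)',(Rt.inv()*D).as_rotvec().round(4))
    if tgt is not None:
        d=np.array(tgt)/1e3-[q[0],q[1],P[2]-.014];print('after turning, tool delta cm: ',np.round([d[1]*100,d[0]*100,-d[2]*100],2))
E
python3 -c "
from h import *
where([-24,-87,47])"
```

```text
t 1.1 jig mm [-249.8  696. ] tipz 222.6 rot [179.99   0.   159.79] Fjig [ 0.32 -0.27] 0.17
turn rotvec(tool) [2.0000e-04 0.0000e+00 1.0495e+00]
after turning, tool delta cm:  [-78.3   22.58  17.56]
```

>>> {"fn": "drive_tool", "kwargs": {"angular": [[0, 0, 0.131], [0, 0, 0.131], [0, 0, 0.131], [0, 0, 0.131], [0, 0, 0.131], [0, 0, 0.131], [0, 0, 0.131], [0, 0, 0.131]], "delta_pos": [[0, 0, 0], [0, 0, 0], [0, 0, 0], [0, 0, 0], [0, 0, 0], [0, 0, 0], [0, 0, 0], [0, 0, 0]], "gripper": [8, 8, 8, 8, 8, 8, 8, 8]}}

```text
time_s: 1.9
tool_pos: [0.2246, 0.61, 0.2366]
tool_rot: [180.0, -0.0, 99.4]
force: [0.3, 0.3, 0.1]
grip_width: 0.0804
grasp_force: 0.0
```

>>> {"fn": "drive_tool", "kwargs": {"angular": [[0, 0, 0], [0, 0, 0], [0, 0, 0], [0, 0, 0], [0, 0, 0], [0, 0, 0], [0, 0, 0], [0, 0, 0], [0, 0, 0], [0, 0, 0], [0, 0, 0], [0, 0, 0], [0, 0, 0], [0, 0, 0], [0, 0, 0], [0, 0, 0], [0, 0, 0], [0, 0, 0]], "delta_pos": [[-4.35, 1.25, 0], [-4.35, 1.25, 0], [-4.35, 1.25, 0], [-4.35, 1.25, 0], [-4.35, 1.25, 0], [-4.35, 1.25, 0], [-4.35, 1.25, 0], [-4.35, 1.25, 0], [-4.35, 1.25, 0], [-4.35, 1.25, 0], [-4.35, 1.25, 0], [-4.35, 1.25, 0], [-4.35, 1.25, 0], [-4.35, 1.25, 0], [-4.35, 1.25, 0], [-4.35, 1.25, 0], [-4.35, 1.25, 0], [-4.35, 1.25, 0]], "gripper": [8, 8, 8, 8, 8, 8, 8, 8, 8, 8, 8, 8, 8, 8, 8, 8, 8, 8]}}

```text
time_s: 3.7
tool_pos: [0.5796, -0.125, 0.237]
tool_rot: [179.9, -0.0, 99.8]
force: [0.5, 0.1, -0.0]
grip_width: 0.0802
grasp_force: 0.0
```

```bash
python3 -c "
from h import *
where([-24,-87,47])"
```

```text
t 3.7 jig mm [-23.1 -88.1] tipz 223.0 rot [ 1.7993e+02 -1.0000e-02  9.9790e+01] Fjig [0.5  0.04] -0.03
turn rotvec(tool) [ 0.0012 -0.0002  0.0024]
after turning, tool delta cm:  [ 0.11 -0.09 17.6 ]
```

>>> {"fn": "drive_tool", "kwargs": {"angular": [[0, 0, 0], [0, 0, 0], [0, 0, 0], [0, 0, 0], [0, 0, 0], [0, 0, 0], [0, 0, 0], [0, 0, 0]], "delta_pos": [[0, 0, 4], [0, 0, 4], [0, 0, 4], [0, 0, 3], [0, 0, 1.5], [0, 0, 0.5], [0, 0, 0.5], [0, 0, 0]], "gripper": [8, 8, 8, 8, 8, 8, 8, 8]}}

```text
time_s: 4.5
tool_pos: [0.5797, -0.1237, 0.0625]
tool_rot: [179.9, 0.0, 99.7]
force: [0.2, 0.2, -0.4]
grip_width: 0.08
grasp_force: 0.0
```

>>> {"fn": "drive_tool", "kwargs": {"angular": [[0, 0, 0], [0, 0, 0], [0, 0, 0], [0, 0, 0], [0, 0, 0], [0, 0, 0], [0, 0, 0], [0, 0, 0], [0, 0, 0], [0, 0, 0], [0, 0, 0], [0, 0, 0]], "delta_pos": [[0.2, 0, 0], [0.2, 0, 0], [0.2, 0, 0], [0.2, 0, 0], [0.2, 0, 0], [0.2, 0, 0], [0.2, 0, 0], [0.2, 0, 0], [0.2, 0, 0], [0.2, 0, 0], [0.2, 0, 0], [0, 0, 0]], "gripper": [8, 8, 8, 8, 8, 8, 8, 8, 8, 8, 8, 8]}}

```text
time_s: 5.7
tool_pos: [0.5752, -0.1016, 0.0616]
tool_rot: [180.0, -0.0, 99.8]
force: [-1.3, -0.4, -0.3]
grip_width: 0.0798
grasp_force: 0.0
```

```bash
python3 -c "
from h import *
where()
p=snap('side');s=p['pixels'][150:290,240:420,::-1];cv2.imwrite('pics/s3.png',cv2.resize(s,(770,600),interpolation=cv2.INTER_CUBIC))"
```

```text
t 5.7 jig mm [-23.5 -64.3] tipz 47.6 rot [ 1.7999e+02 -1.0000e-02  9.9760e+01] Fjig [-1.39 -0.14] -0.26
turn rotvec(tool) [ 0.0001 -0.0002  0.0019]
```

View pics/s3.png

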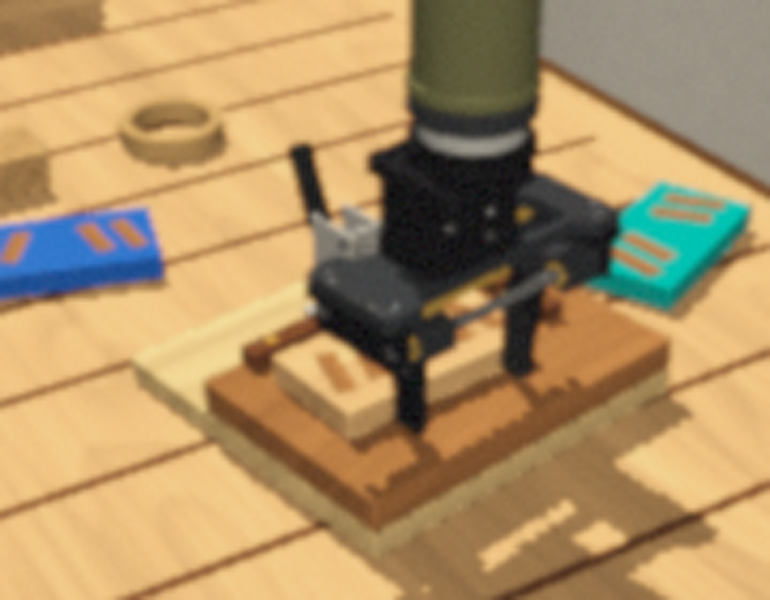

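The picture shows both fingers upright on the riser, just in front of the panel's near long side (crop 410,420 and 520,370). The gripper body is clear of the clamp.

>>> {"fn": "drive_tool", "kwargs": {"angular": [[0, 0, 0], [0, 0, 0], [0, 0, 0], [0, 0, 0], [0, 0, 0], [0, 0, 0], [0, 0, 0], [0, 0, 0], [0, 0, 0], [0, 0, 0]], "delta_pos": [[0.2, 0, 0], [0.2, 0, 0], [0.2, 0, 0], [0.2, 0, 0], [0.2, 0, 0], [0.2, 0, 0], [0.2, 0, 0], [0.2, 0, 0], [0.2, 0, 0], [0, 0, 0]], "gripper": [8, 8, 8, 8, 8, 8, 8, 8, 8, 8]}}

```text
time_s: 6.75
tool_pos: [0.572, -0.0837, 0.0615]
tool_rot: [-180.0, -0.0, 99.8]
force: [0.1, 1.0, -0.4]
grip_width: 0.0798
grasp_force: 0.0
```

>>> {"fn": "drive_tool", "kwargs": {"angular": [[0, 0, 0], [0, 0, 0], [0, 0, 0]], "delta_pos": [[0.1, 0, 0], [0.1, 0, 0], [0, 0, 0]], "gripper": [8, 8, 8]}}

```text
time_s: 7.05
tool_pos: [0.5717, -0.0821, 0.0615]
tool_rot: [-180.0, -0.0, 99.7]
force: [-0.0, -0.6, -0.2]
grip_width: 0.0796
grasp_force: 0.2
```

>>> {"fn": "drive_tool", "kwargs": {"angular": [[0, 0, 0], [0, 0, 0]], "delta_pos": [[0.1, 0, 0], [0, 0, 0]], "gripper": [8, 8]}}

```text
time_s: 7.25
tool_pos: [0.5716, -0.0812, 0.0616]
tool_rot: [180.0, -0.0, 99.7]
force: [0.0, -0.9, -0.1]
grip_width: 0.0801
grasp_force: 0.2
```

```bash
python3 -c "
from h import *
where()"
```

```text
t 7.25 jig mm [-23.7 -43.5] tipz 47.6 rot [ 1.800e+02 -1.000e-02  9.975e+01] Fjig [-0.14 -0.89] -0.07
turn rotvec(tool) [ 0.     -0.0002  0.0016]
```

>>> {"fn": "drive_tool", "kwargs": {"angular": [[0, 0, 0], [0, 0, 0], [0, 0, 0]], "delta_pos": [[0.1, 0, 0], [0.1, 0, 0], [0, 0, 0]], "gripper": [8, 8, 8]}}

```text
time_s: 7.55
tool_pos: [0.5712, -0.0791, 0.0615]
tool_rot: [-180.0, -0.0, 99.8]
force: [-0.4, -0.3, -0.3]
grip_width: 0.0802
grasp_force: 0.2
```

>>> {"fn": "drive_tool", "kwargs": {"angular": [[0, 0, 0], [0, 0, 0]], "delta_pos": [[0.1, 0, 0], [0, 0, 0]], "gripper": [8, 8]}}

```text
time_s: 7.75
tool_pos: [0.5711, -0.0781, 0.0616]
tool_rot: [180.0, -0.0, 99.8]
force: [-1.0, -0.2, -1.7]
grip_width: 0.0798
grasp_force: 0.2
```

>>> {"fn": "drive_tool", "kwargs": {"angular": [[0, 0, 0], [0, 0, 0]], "delta_pos": [[0.1, 0, 0], [0, 0, 0]], "gripper": [8, 8]}}

```text
time_s: 7.95
tool_pos: [0.571, -0.0778, 0.0616]
tool_rot: [180.0, 0.0, 99.7]
force: [0.2, -1.1, -0.1]
grip_width: 0.0803
grasp_force: 1.0
```

>>> {"fn": "drive_tool", "kwargs": {"angular": [[0, 0, 0], [0, 0, 0]], "delta_pos": [[0.1, 0, 0], [0, 0, 0]], "gripper": [8, 8]}}

```text
time_s: 8.15
tool_pos: [0.571, -0.0777, 0.0618]
tool_rot: [180.0, 0.1, 99.7]
force: [0.8, -4.8, -0.4]
grip_width: 0.0801
grasp_force: 2.6
```

>>> {"fn": "drive_tool", "kwargs": {"angular": [[0, 0, 0], [0, 0, 0]], "delta_pos": [[0.1, 0, 0], [0, 0, 0]], "gripper": [8, 8]}}

```text
time_s: 8.35
tool_pos: [0.5709, -0.0777, 0.0619]
tool_rot: [180.0, 0.2, 99.7]
force: [2.1, -6.1, -0.7]
grip_width: 0.0802
grasp_force: 3.5
```

```bash
python3 -c "
from h import *
where()"
```

```text
t 8.35 jig mm [-23.7 -40. ] tipz 47.9 rot [179.95   0.18  99.69] Fjig [ 1.03 -6.41] -0.71
turn rotvec(tool) [0.0008 0.0032 0.0006]
```

>>> {"fn": "drive_tool", "kwargs": {"angular": [[0, 0, 0], [0, 0, 0], [0, 0, 0], [0, 0, 0], [0, 0, 0], [0, 0, 0], [0, 0, 0.131], [0, 0, 0.131], [0, 0, 0.131], [0, 0, 0.131], [0, 0, 0.131], [0, 0, 0.131], [0, 0, 0.131], [0, 0, 0.131], [0, 0, 0.131], [0, 0, 0.131], [0, 0, 0.131], [0, 0, 0.131]], "delta_pos": [[-0.5, 0, 0], [-1.5, 0, 0], [0, 0, -3], [0, -3.3, 0], [0, -3.3, 0], [0, -3.4, 0], [0, 0, 0], [0, 0, 0], [0, 0, 0], [0, 0, 0], [0, 0, 0], [0, 0, 0], [0, 0, 0], [0, 0, 0], [0, 0, 0], [0, 0, 0], [0, 0, 0], [0, 0, 0]], "gripper": [8, 8, 8, 8, 8, 8, 0, 0, 0, 0, 0, 0, 0, 0, 0, 0, 0, 0], "squeeze": 5}}

```text
time_s: 10.15
tool_pos: [0.4754, -0.112, 0.0917]
tool_rot: [-179.9, -0.0, 9.3]
force: [0.0, 0.7, -0.4]
grip_width: 0.0009
grasp_force: 0.0
```

```bash
python3 - <<'E'
from h import *
where()
p=snap('top')
c,n=np.cos(A),np.sin(A);M=np.array([[c,n],[-n,c]])
m=max(models.cut_out(p,'blank'),key=lambda d:-np.hypot(*(np.array(d['centre'])-[345,200])))
print(m['centre'],m['p'])
cs,_=cv2.findContours(m['pixels'].astype('uint8'),0,2);k=max(cs,key=cv2.contourArea)
print([ (M@(toz(p,q,.062)[:2]-J)*1e3).round(0).tolist() for q in cv2.boxPoints(cv2.minAreaRect(k))])
s=p['pixels'][120:270,240:440,::-1];cv2.imwrite('pics/c4.png',cv2.resize(s,(800,600),interpolation=cv2.INTER_CUBIC))
E
```

```text
t 10.15 jig mm [-123.6  -57.8] tipz 77.7 rot [-1.7993e+02 -1.0000e-02  9.3500e+00] Fjig [0.13 0.67] -0.39
turn rotvec(tool) [-8.0000e-04 -1.0000e-03 -1.5762e+00]
[338.1, 202.1] 0.8
[[47.0, 54.0], [49.0, -28.0], [-103.0, -29.0], [-104.0, 52.0]]
```

View pics/c4.png

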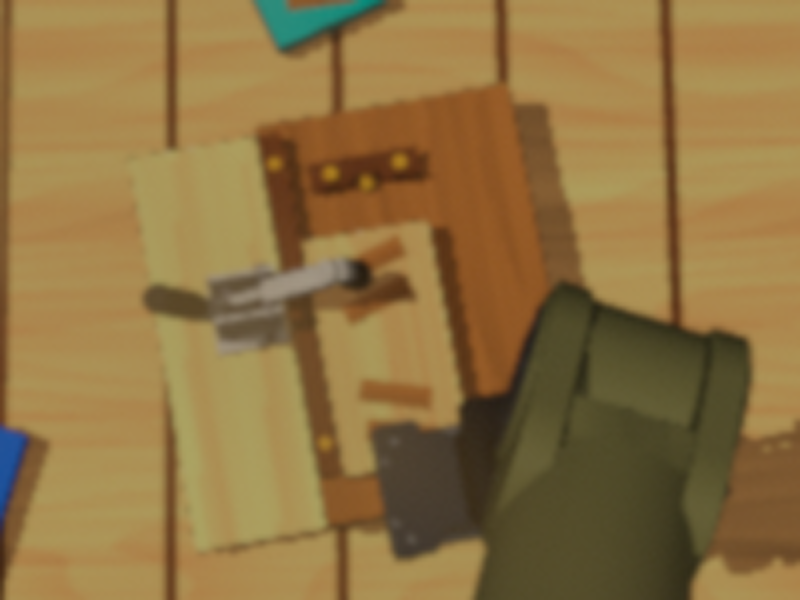

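The panel is flush along the fence, with its near end at about crop (380,475). The clamp is still open. Next I push the panel in from the -x end.

>>> {"fn": "drive_tool", "kwargs": {"angular": [[0, 0, 0], [0, 0, 0], [0, 0, 0], [0, 0, 0], [0, 0, 0], [0, 0, 0], [0, 0, 0]], "delta_pos": [[0, -3.1, 0], [0, -3.1, 0], [0, 0, 2], [0, 0, 1], [0.4, 0, 0], [0.4, 0, 0], [0, 0, 0]], "gripper": [0, 0, 0, 0, 0, 0, 0]}}

```text
time_s: 10.95
tool_pos: [0.4742, -0.0503, 0.0622]
tool_rot: [179.9, -0.1, 9.6]
force: [-0.1, 0.1, 0.5]
grip_width: 0.0004
grasp_force: 0.0
```

>>> {"fn": "drive_tool", "kwargs": {"angular": [[0, 0, 0], [0, 0, 0], [0, 0, 0], [0, 0, 0], [0, 0, 0], [0, 0, 0], [0, 0, 0], [0, 0, 0], [0, 0, 0], [0, 0, 0], [0, 0, 0], [0, 0, 0], [0, 0, 0], [0, 0, 0]], "delta_pos": [[0.2, 0, 0], [0.2, 0, 0], [0.2, 0, 0], [0.2, 0, 0], [0.2, 0, 0], [0.2, 0, 0], [0.2, 0, 0], [0.2, 0, 0], [0.2, 0, 0], [0.2, 0, 0], [0.2, 0, 0], [0.2, 0, 0], [0.2, 0, 0], [0, 0, 0]], "gripper": [0, 0, 0, 0, 0, 0, 0, 0, 0, 0, 0, 0, 0, 0]}}

```text
time_s: 12.35
tool_pos: [0.4991, -0.0448, 0.0617]
tool_rot: [-180.0, -0.1, 9.7]
force: [-0.2, -0.7, -0.5]
grip_width: 0.0004
grasp_force: 0.0
```

```bash
python3 -c "
from h import *
where()"
```

```text
t 12.35 jig mm [-89.    4.5] tipz 47.7 rot [-1.80e+02 -5.00e-02  9.69e+00] Fjig [-0.34 -0.67] -0.45
turn rotvec(tool) [ 7.0000e-04 -7.0000e-04 -1.5702e+00]
```

Now 1 mm at a time, feeling for the stop.

>>> {"fn": "drive_tool", "kwargs": {"angular": [[0, 0, 0], [0, 0, 0], [0, 0, 0], [0, 0, 0]], "delta_pos": [[0.1, 0, 0], [0.1, 0, 0], [0.1, 0, 0], [0, 0, 0]], "gripper": [0, 0, 0, 0]}}

```text
time_s: 12.75
tool_pos: [0.5017, -0.0445, 0.0616]
tool_rot: [-180.0, -0.0, 9.7]
force: [-0.5, -0.3, 0.3]
grip_width: 0.0004
grasp_force: 0.2
```

>>> {"fn": "drive_tool", "kwargs": {"angular": [[0, 0, 0], [0, 0, 0], [0, 0, 0]], "delta_pos": [[0.1, 0, 0], [0.1, 0, 0], [0, 0, 0]], "gripper": [0, 0, 0]}}

```text
time_s: 13.05
tool_pos: [0.5037, -0.0442, 0.0616]
tool_rot: [180.0, -0.0, 9.7]
force: [-0.5, 0.4, -0.7]
grip_width: 0.0005
grasp_force: 0.2
```

>>> {"fn": "drive_tool", "kwargs": {"angular": [[0, 0, 0], [0, 0, 0], [0, 0, 0]], "delta_pos": [[0.1, 0, 0], [0.1, 0, 0], [0, 0, 0]], "gripper": [0, 0, 0]}}

```text
time_s: 13.35
tool_pos: [0.5056, -0.044, 0.0616]
tool_rot: [180.0, -0.0, 9.7]
force: [-0.7, -0.5, 0.2]
grip_width: 0.0006
grasp_force: 0.2
```

>>> {"fn": "drive_tool", "kwargs": {"angular": [[0, 0, 0], [0, 0, 0], [0, 0, 0]], "delta_pos": [[0.1, 0, 0], [0.1, 0, 0], [0, 0, 0]], "gripper": [0, 0, 0]}}

```text
time_s: 13.65
tool_pos: [0.5076, -0.0436, 0.0616]
tool_rot: [180.0, -0.0, 9.7]
force: [-1.1, 0.6, -0.4]
grip_width: 0.0002
grasp_force: 0.3
```

>>> {"fn": "drive_tool", "kwargs": {"angular": [[0, 0, 0], [0, 0, 0]], "delta_pos": [[0.1, 0, 0], [0, 0, 0]], "gripper": [0, 0]}}

```text
time_s: 13.85
tool_pos: [0.5078, -0.0436, 0.0614]
tool_rot: [-180.0, 0.1, 9.7]
force: [-2.5, -0.6, 1.8]
grip_width: 0.0003
grasp_force: 1.6
```

>>> {"fn": "drive_tool", "kwargs": {"angular": [[0, 0, 0], [0, 0, 0]], "delta_pos": [[0.1, 0, 0], [0, 0, 0]], "gripper": [0, 0]}}

```text
time_s: 14.05
tool_pos: [0.5078, -0.0436, 0.0613]
tool_rot: [-180.0, 0.2, 9.7]
force: [-6.1, -0.5, 5.3]
grip_width: 0.0008
grasp_force: 3.0
```

The end stop gave 6 N with no further motion. I back off, turn, and press the fence side lightly once more.

>>> {"fn": "drive_tool", "kwargs": {"angular": [[0, 0, 0], [0, 0, 0], [0, 0, 0], [0, 0, 0], [0, 0, 0], [0, 0, -0.131], [0, 0, -0.131], [0, 0, -0.131], [0, 0, -0.131], [0, 0, -0.131], [0, 0, -0.131], [0, 0, -0.131], [0, 0, -0.131], [0, 0, -0.131], [0, 0, -0.131], [0, 0, -0.131], [0, 0, -0.131]], "delta_pos": [[-0.5, 0, 0], [-1.5, 0, 0], [0, 0, -3], [0, 3.5, 0], [0, 3.5, 0], [0, 0, 0], [0, 0, 0], [0, 0, 0], [0, 0, 0], [0, 0, 0], [0, 0, 0], [0, 0, 0], [0, 0, 0], [0, 0, 0], [0, 0, 0], [0, 0, 0], [0, 0, 0]], "gripper": [0, 0, 0, 8, 8, 8, 8, 8, 8, 8, 8, 8, 8, 8, 8, 8, 8]}}

```text
time_s: 15.75
tool_pos: [0.5022, -0.1157, 0.0919]
tool_rot: [179.9, 0.0, 100.0]
force: [-0.1, -0.5, -1.3]
grip_width: 0.0799
grasp_force: 0.0
```

```bash
python3 - <<'E'
from h import *
where([2,-60,47.5])
p=snap('top')
c,n=np.cos(A),np.sin(A);M=np.array([[c,n],[-n,c]])
m=min(models.cut_out(p,'blank'),key=lambda d:np.hypot(*(np.array(d['centre'])-[340,195])))
print(m['centre'],m['p'])
cs,_=cv2.findContours(m['pixels'].astype('uint8'),0,2);k=max(cs,key=cv2.contourArea)
print([ (M@(toz(p,q,.062)[:2]-J)*1e3).round(0).tolist() for q in cv2.boxPoints(cv2.minAreaRect(k))])
s=p['pixels'][120:270,240:440,::-1];cv2.imwrite('pics/c5.png',cv2.resize(s,(800,600),interpolation=cv2.INTER_CUBIC))
E
```

```text
t 15.75 jig mm [-97.8 -65.9] tipz 77.9 rot [1.7986e+02 3.0000e-02 1.0005e+02] Fjig [-0.15 -0.53] -1.26
turn rotvec(tool) [0.0025 0.0005 0.0069]
after turning, tool delta cm:  [0.59 9.98 3.04]
[335.8, 194.5] 0.64
[[80.0, 55.0], [82.0, -30.0], [-73.0, -30.0], [-74.0, 54.0]]
```

View pics/c5.png

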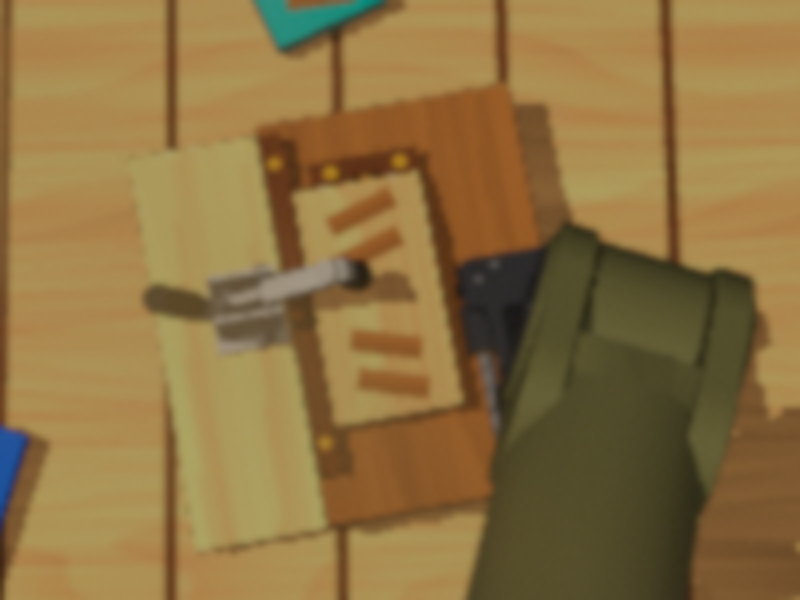

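The panel is in the corner: its top edge is at the stop and the brass pin is hidden. Its left edge is on the fence, and the clamp is open.

>>> {"fn": "drive_tool", "kwargs": {"angular": [[0, 0, 0.007], [0, 0, 0], [0, 0, 0], [0, 0, 0], [0, 0, 0], [0, 0, 0], [0, 0, 0], [0, 0, 0], [0, 0, 0], [0, 0, 0], [0, 0, 0], [0, 0, 0], [0, 0, 0], [0, 0, 0]], "delta_pos": [[0, 3.3, 0], [0, 3.3, 0], [0, 3.4, 0], [0, 0, 2], [0, 0, 1], [0.6, 0, 0], [0.4, 0, 0], [0.4, 0, 0], [0.4, 0, 0], [0.2, 0, 0], [0.2, 0, 0], [0.2, 0, 0], [0.1, 0, 0], [0, 0, 0]], "gripper": [8, 8, 8, 8, 8, 8, 8, 8, 8, 8, 8, 8, 8, 8]}}

```text
time_s: 17.25
tool_pos: [0.596, -0.0744, 0.0616]
tool_rot: [180.0, -0.0, 99.3]
force: [0.2, 0.0, 0.8]
grip_width: 0.0798
grasp_force: 0.0
```

>>> {"fn": "drive_tool", "kwargs": {"angular": [[0, 0, 0], [0, 0, 0]], "delta_pos": [[0.1, 0, 0], [0, 0, 0]], "gripper": [8, 8]}}

```text
time_s: 17.45
tool_pos: [0.5958, -0.0739, 0.0615]
tool_rot: [-180.0, 0.0, 99.3]
force: [-0.3, -0.5, -0.6]
grip_width: 0.08
grasp_force: 0.3
```

```bash
python3 -c "
from h import *
where()"
```

```text
t 17.45 jig mm [  1.4 -40.4] tipz 47.5 rot [-1.800e+02  2.000e-02  9.933e+01] Fjig [-0.39 -0.45] -0.59
turn rotvec(tool) [-0.0001  0.0004 -0.0057]
```

>>> {"fn": "drive_tool", "kwargs": {"angular": [[0, 0, -0.006], [0, 0, 0], [0, 0, 0]], "delta_pos": [[0, 0, 0], [0.1, 0, 0], [0, 0, 0]], "gripper": [8, 8, 8]}}

```text
time_s: 17.75
tool_pos: [0.5958, -0.0736, 0.0616]
tool_rot: [180.0, 0.1, 99.7]
force: [0.1, -3.5, -0.2]
grip_width: 0.0798
grasp_force: 1.4
```

>>> {"fn": "drive_tool", "kwargs": {"angular": [[0, 0, 0], [0, 0, 0], [0, 0, 0]], "delta_pos": [[0.1, 0, 0], [0, 0, 0], [0, 0, 0]], "gripper": [8, 8, 8]}}

```text
time_s: 18.05
tool_pos: [0.5957, -0.0735, 0.0618]
tool_rot: [180.0, 0.2, 99.6]
force: [1.1, -5.1, -0.5]
grip_width: 0.0799
grasp_force: 2.5
```

```bash
python3 -c "
from h import *
where()"
```

```text
t 18.05 jig mm [  1.4 -40. ] tipz 47.8 rot [1.7997e+02 1.5000e-01 9.9650e+01] Fjig [ 0.25 -5.26] -0.45
turn rotvec(tool) [ 0.0006  0.0026 -0.0001]
```

```bash
python3 - <<'E'
from h import *
t=snap('top');s=snap('side')
f=lambda X:np.concatenate([proj(t,X)-[277.5,194.2],proj(s,X)-[310.4,184.8]])
r=least_squares(f,[.57,.1,.13]);c,n=np.cos(A),np.sin(A);M=np.array([[c,n],[-n,c]])
print((M@(r.x[:2]-J)*1e3).round(1),r.x[2],r.fun)
where([13,80,165])
E
```

```text
[ 18.  145.1] 0.12466856235386765 [ 0.21749999 -0.48054624 -0.64909608  0.10974854]
t 18.15 jig mm [  1.5 -40. ] tipz 47.8 rot [1.7996e+02 1.5000e-01 9.9640e+01] Fjig [-0.78 -5.19] -0.24
turn rotvec(tool) [ 0.0007  0.0026 -0.0002]
after turning, tool delta cm:  [ 12.     1.15 -11.72]
```

>>> {"fn": "drive_tool", "kwargs": {"angular": [[0, 0, 0], [0, 0, 0], [0, 0, 0], [0, 0, 0], [0, 0, 0], [0, 0, 0], [0, 0, 0]], "delta_pos": [[-0.5, 0, 0], [-2, 0, 0], [0, 0, -4], [0, 0, -4], [0, 0, -4], [0, 1.2, 0], [0, 0, 0]], "gripper": [8, 8, 8, 0, 0, 0, 0]}}

```text
time_s: 18.85
tool_pos: [0.6131, -0.0926, 0.1825]
tool_rot: [179.8, -0.1, 99.8]
force: [-0.7, -0.5, -0.6]
grip_width: 0.0562
grasp_force: 0.0
```

```bash
python3 -c "
from h import *
where([13,106,165])"
```

```text
t 18.85 jig mm [ 15.4 -61.8] tipz 168.5 rot [ 1.7983e+02 -7.0000e-02  9.9780e+01] Fjig [-0.81 -0.39] -0.59
turn rotvec(tool) [ 0.0029 -0.0012  0.0022]
after turning, tool delta cm:  [16.78 -0.24  0.35]
```

>>> {"fn": "drive_tool", "kwargs": {"angular": [[0, 0, 0], [0, 0, 0], [0, 0, 0], [0, 0, 0], [0, 0, 0], [0, 0, 0], [0, 0, 0], [0, 0, 0], [0, 0, 0]], "delta_pos": [[4.2, 0, 0], [4.2, 0, 0], [4.2, 0, 0], [4.2, 0, 0], [0, 0, 2], [0, 0, 1.5], [0, 0, 1], [0, 0, 0.8], [0, 0, 0]], "gripper": [0, 0, 0, 0, 0, 0, 0, 0, 0]}}

```text
time_s: 19.75
tool_pos: [0.5824, 0.0698, 0.127]
tool_rot: [-179.8, 0.0, 99.5]
force: [-0.1, -0.5, -0.0]
grip_width: 0.0006
grasp_force: 0.0
```

```bash
python3 -c "
from h import *
where()
p=snap('side');s=p['pixels'][130:250,240:400,::-1];cv2.imwrite('pics/s6.png',cv2.resize(s,(800,600),interpolation=cv2.INTER_CUBIC))"
```

```text
t 19.75 jig mm [ 12.3 103.5] tipz 113.0 rot [-1.7985e+02  4.0000e-02  9.9550e+01] Fjig [-0.23 -0.49] -0.02
turn rotvec(tool) [-0.0027  0.0007 -0.0018]
```

View pics/s6.png

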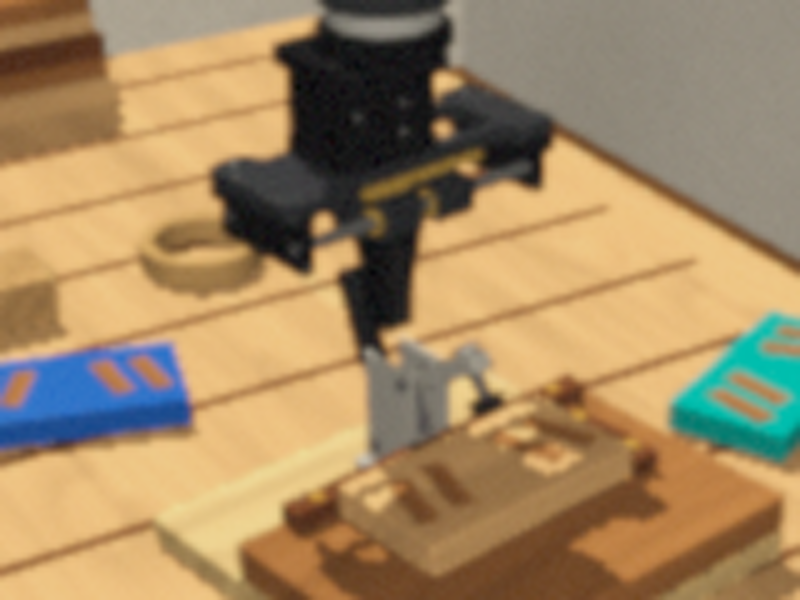

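The closed fingertips stand at about crop (370,340), above the cheeks and just in front of the black handle at about (350,300). I start the push along the handle's arc.

>>> {"fn": "drive_tool", "kwargs": {"angular": [[0, 0, 0], [0, 0, 0], [0, 0, 0], [0, 0, 0], [0, 0, 0], [0, 0, 0], [0, 0, 0], [0, 0, 0], [0, 0, 0]], "delta_pos": [[0.4, 0.3, 0], [0.4, 0, 0], [0.4, 0, 0], [0.4, 0, 0], [0.3, 0, 0.1], [0.3, 0, 0.1], [0.4, 0, 0.05], [0.4, 0, 0.05], [0, 0, 0]], "gripper": [0, 0, 0, 0, 0, 0, 0, 0, 0]}}

```text
time_s: 20.7
tool_pos: [0.5808, 0.1025, 0.1253]
tool_rot: [-180.0, -0.0, 99.7]
force: [-1.1, -0.1, 0.3]
grip_width: 0.0008
grasp_force: 0.1
```

>>> {"fn": "drive_tool", "kwargs": {"angular": [[0, 0, 0], [0, 0, 0], [0, 0, 0], [0, 0, 0], [0, 0, 0]], "delta_pos": [[0.36, 0, 0.22], [0.36, 0, 0.22], [0.36, 0, 0.22], [0.36, 0, 0.24], [0, 0, 0]], "gripper": [0, 0, 0, 0, 0]}}

```text
time_s: 21.2
tool_pos: [0.5784, 0.1165, 0.116]
tool_rot: [-180.0, -0.0, 99.7]
force: [-0.3, 0.1, 0.2]
grip_width: 0.0006
grasp_force: 0.0
```

```bash
python3 -c "
from h import *
where()
p=snap('side');s=p['pixels'][130:250,240:400,::-1];cv2.imwrite('pics/s7.png',cv2.resize(s,(800,600),interpolation=cv2.INTER_CUBIC))"
```

```text
t 21.2 jig mm [ 16.2 150.2] tipz 102.0 rot [-1.7997e+02 -2.0000e-02  9.9740e+01] Fjig [-0.26  0.1 ] 0.16
turn rotvec(tool) [-0.0006 -0.0003  0.0015]
```

View pics/s7.png

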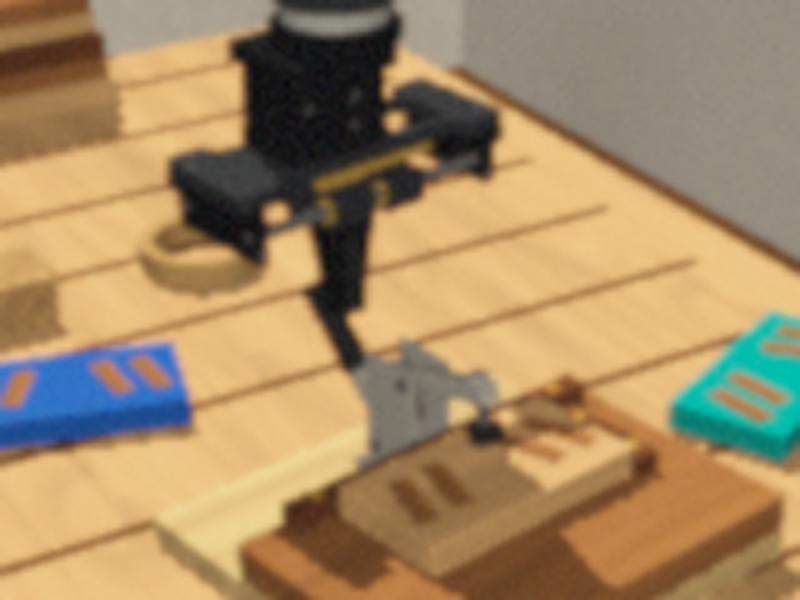

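The handle has leaned over and the pad has come down, now at about crop (485,430). I continue along the arc.

>>> {"fn": "drive_tool", "kwargs": {"angular": [[0, 0, 0], [0, 0, 0], [0, 0, 0], [0, 0, 0]], "delta_pos": [[0.29, 0, 0.35], [0.29, 0, 0.35], [0.29, 0, 0.36], [0, 0, 0]], "gripper": [0, 0, 0, 0]}}

```text
time_s: 21.65
tool_pos: [0.5773, 0.1248, 0.1056]
tool_rot: [180.0, -0.0, 99.7]
force: [0.8, 0.9, 0.7]
grip_width: 0.0008
grasp_force: 0.3
```

>>> {"fn": "drive_tool", "kwargs": {"angular": [[0, 0, 0], [0, 0, 0], [0, 0, 0], [0, 0, 0]], "delta_pos": [[0.23, 0, 0.29], [0.23, 0, 0.29], [0.23, 0, 0.29], [0, 0, 0]], "gripper": [0, 0, 0, 0]}}

```text
time_s: 22.05
tool_pos: [0.5765, 0.1303, 0.098]
tool_rot: [180.0, 0.0, 99.7]
force: [-0.3, -2.1, 7.3]
grip_width: 0.0004
grasp_force: 3.4
```

```bash
python3 -c "
from h import *
where()"
```

```text
t 22.05 jig mm [ 16.7 164.2] tipz 84.0 rot [1.7997e+02 4.0000e-02 9.9660e+01] Fjig [-0.67 -2.04] 7.3
turn rotvec(tool) [0.0005 0.0007 0.0001]
```

>>> {"fn": "drive_tool", "kwargs": {"angular": [[0, 0, 0], [0, 0, 0], [0, 0, 0]], "delta_pos": [[0.22, 0, 0.35], [0.23, 0, 0.35], [0, 0, 0]], "gripper": [0, 0, 0]}}

```text
time_s: 22.35
tool_pos: [0.5758, 0.1344, 0.0913]
tool_rot: [180.0, 0.0, 99.6]
force: [-1.8, -2.4, 8.6]
grip_width: 0.0006
grasp_force: 4.1
```

>>> {"fn": "drive_tool", "kwargs": {"angular": [[0, 0, 0], [0, 0, 0], [0, 0, 0]], "delta_pos": [[0.18, 0, 0.38], [0.18, 0, 0.38], [0, 0, 0]], "gripper": [0, 0, 0]}}

```text
time_s: 22.65
tool_pos: [0.575, 0.1384, 0.0832]
tool_rot: [180.0, 0.0, 99.7]
force: [-1.4, -1.7, 6.1]
grip_width: 0.0004
grasp_force: 2.9
```

>>> {"fn": "drive_tool", "kwargs": {"angular": [[0, 0, 0], [0, 0, 0], [0, 0, 0]], "delta_pos": [[0.12, 0, 0.3], [0.12, 0, 0.3], [0, 0, 0]], "gripper": [0, 0, 0]}}

```text
time_s: 22.95
tool_pos: [0.5742, 0.1413, 0.0763]
tool_rot: [-180.0, 0.0, 99.7]
force: [0.5, 0.1, 1.3]
grip_width: 0.0004
grasp_force: 0.5
```

```bash
python3 -c "
from h import *
where()"
```

```text
t 22.95 jig mm [ 16.3 175.3] tipz 62.3 rot [-1.7999e+02  2.0000e-02  9.9680e+01] Fjig [ 0.5  -0.01] 1.27
turn rotvec(tool) [-0.0001  0.0003  0.0004]
```

>>> {"fn": "drive_tool", "kwargs": {"angular": [[0, 0, 0], [0, 0, 0], [0, 0, 0]], "delta_pos": [[0.05, 0, 0.2], [0.05, 0, 0.2], [0, 0, 0]], "gripper": [0, 0, 0]}}

```text
time_s: 23.25
tool_pos: [0.5735, 0.1427, 0.0719]
tool_rot: [-179.9, -0.0, 99.7]
force: [-0.4, -0.3, -0.2]
grip_width: 0.0008
grasp_force: 0.0
```

>>> {"fn": "drive_tool", "kwargs": {"angular": [[0, 0, 0], [0, 0, 0], [0, 0, 0]], "delta_pos": [[0.05, 0, 0.2], [0.05, 0, 0.2], [0, 0, 0]], "gripper": [0, 0, 0]}}

```text
time_s: 23.55
tool_pos: [0.5737, 0.1435, 0.0683]
tool_rot: [-180.0, 0.0, 99.7]
force: [-0.3, 0.9, 0.7]
grip_width: 0.0007
grasp_force: 0.0
```

>>> {"fn": "drive_tool", "kwargs": {"angular": [[0, 0, 0], [0, 0, 0], [0, 0, 0]], "delta_pos": [[0, 0, 0.15], [0, 0, 0.15], [0, 0, 0]], "gripper": [0, 0, 0]}}

```text
time_s: 23.85
tool_pos: [0.5743, 0.1435, 0.0666]
tool_rot: [180.0, -0.0, 99.7]
force: [-2.1, -0.6, 5.2]
grip_width: 0.0005
grasp_force: 2.8
```

>>> {"fn": "drive_tool", "kwargs": {"angular": [[0, 0, 0], [0, 0, 0], [0, 0, 0], [0, 0, 0], [0, 0, 0], [0, 0, 0], [0, 0, 0], [0, 0, 0], [0, 0, 0]], "delta_pos": [[0, 0, -1], [0, 0, -3], [0, 0, -4], [0, 0, -4], [0, -4.5, 0], [0, -4.5, 0], [0, -4.5, 0], [0, 0, 0], [0, 0, 0]], "gripper": [0, 0, 0, 0, 0, 0, 0, 0, 0]}}

```text
time_s: 24.75
tool_pos: [0.4407, 0.1209, 0.1865]
tool_rot: [179.9, -0.1, 99.7]
force: [0.3, 0.2, 0.1]
grip_width: 0.0003
grasp_force: 0.0
```

```bash
python3 -c "
from h import *
where()
p=snap('side');s=p['pixels'][150:270,240:400,::-1];t=snap('top')['pixels'][120:270,240:440,::-1]
a=cv2.resize(s,(400,300),interpolation=cv2.INTER_CUBIC);b=cv2.resize(t,(400,300),interpolation=cv2.INTER_CUBIC)
cv2.imwrite('pics/f8.png',np.hstack([a,b]))"
```

```text
t 24.75 jig mm [-118.7  177.6] tipz 172.5 rot [ 1.7988e+02 -1.5000e-01  9.9720e+01] Fjig [0.31 0.1 ] 0.06
turn rotvec(tool) [ 0.0022 -0.0025  0.0012]
```

View pics/f8.png

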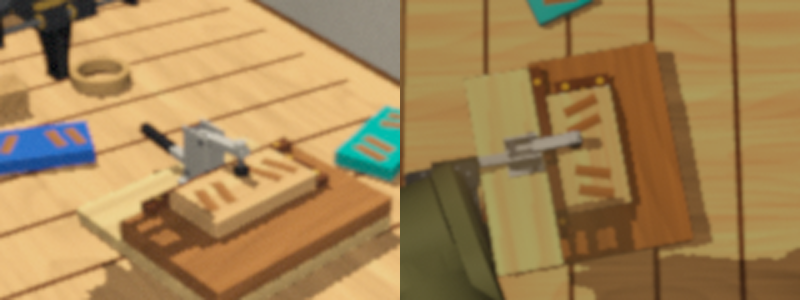

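The handle is down (side view, at about (155,135)) and the pad is on the panel at (240,168). The panel is square in the corner and the arm is clear.

```bash
python3 -c "
from cell import env
print(env.sign_off())"
```

```text
the job is handed in; nothing more can be done
None
```

I slid the panel home against the fence and end stop, pushed the clamp handle down until it snapped over, moved the arm clear, and handed the job in at about 25 s. The highest force I read while pushing was about 9 N, and I never touched the tub, screwdriver, tape roll or sanding block; the sign-off gave no verdict, so I can't confirm the score.

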